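# Put the garlic away in the leaning keeper jar

## Task

Put the garlic bulb away: place it in the leaning white storage jar, swing the jar's open wooden lid over onto the mouth, and twist the lid clockwise by its grip bar until it comes up against its stop, so that the lid is locked fully shut. Leave the lemon and the other things standing around where they are.

Things in the scene. Friction and masses are not known exactly. Their poses are not given: they have to be found in the camera images.
- garlic: Loose whole garlic bulb, about 60 x 57 mm and 58 mm high with its stem, 40 g, standing stem up on the worktop. Origin: centre of its underside; z up the stem. Widest about 25 mm up; can be gripped across in any direction.
- garlic_mid (a point): The middle of the garlic bulb, 28 mm above its underside along its own z.
- jar: White stoneware jar, outer diameter 104 mm, 120 mm tall along its axis, fixed in a light wooden stand that cannot slip. It leans 35 degrees to its front. Origin: centre of its underside, about 50 mm above the worktop. z: along its axis, out of the mouth (35 degrees from vertical); x: up the slope of the mouth, from its front to the lid's hinge; y: level. Inner floor at z = 6 mm.
- jar_mouth (a point): Centre of the jar's mouth in the plane of the rim (120 mm from the underside); axes as jar. Inner radius of the mouth 40 mm, outer radius of the steel neck 46 mm.
- neck_tab (a point): Middle of one of the two steel bayonet tabs that stick out from the neck at radius 46 to 54 mm, 4 mm thick, 3 to 9 mm below the rim; this one lies 55 degrees from the jar's x toward its y, the other across the neck. Each spans 20 degrees to either side; the lid's ears slide under them only while the lid lies down on the rim (arm below about 0.04). Axes as jar.
- lid_hinge (a point): Middle of the lid's hinge pin, at x = 64 mm, z = 110 mm of the jar, at the upper edge of the mouth. The pin runs along the jar's y; axes as jar.
- lid_arm (a joint): Swing of the steel arm that carries the lid, about the hinge pin (rad): 0 = lid shut on the rim, grows as it swings up and back, at most 2.1. It starts at 1.8 to 2.0: lid about upright behind the mouth, grip bar on its far side. Lid with arm 160 g; the hinge is stiff (0.14 N m), so the lid stays where it is left. 2 to 3 N at the lid's free edge moves it.
- lid (a joint): Twist of the lid in its arm about the lid's own axis (rad): 0 = at the stop, locked; positive is counter-clockwise seen from outside; at most 1.3. Starts loose at 1.0 to 1.25; turns stiffly (0.08 N m) and stays. Above about 0.6 the lid's ears pass beside the neck's tabs; with the lid down, turning to 0 slides them under the tabs and locks it. Below 0.5 the open lid cannot shut.
- lid_grip (a point): Middle of the top face of the wooden grip bar across the lid's centre: bar 66 mm long, 22 mm wide; free height above the arm's ring 36 mm. This point is 50 mm outside the rim's plane when shut, 41 mm outside the lid's outer face. Axes turn with the lid: x along the bar, y across it, z outward along the lid's axis.
- lid_ear (a point): Outer face of the lid at one of its two hooked steel ears, 57 mm from the lid's axis on the line of the bar (its +x end; the other ear is across the lid). The wooden disc is 94 mm in diameter and 8 mm thick; ears are 16 mm wide, reach 58.5 mm from the axis and hook 15 mm below the rim when shut. Axes as lid_grip.
- lemon: Bystander: a lemon, 78 x 55 x 56 mm, lying on the worktop. Origin: centre of its underside. Not to be moved.
- pepper_shaker: Bystander: round pepper shaker with a grey domed top, 44 mm in diameter, 90 mm high, standing. Origin: centre of its underside. Not to be moved.
- tuna_tin: Bystander: low round tin, 86 mm in diameter, 40 mm high, standing. Origin: centre of its underside. Not to be moved.
There are look-alikes about, which are no part of the job. What is shaped like the garlic but purple is not meant.

How it is judged:
On the way, in this order (a step that is already met when the one before it is completed fails the run):
1. the garlic bulb is in the jar, below the rim, while the lid is open (z of garlic_mid in the frame of jar between 0 and 0.095 m and x of garlic_mid in the frame of jar between -0.045 and 0.045 m and y of garlic_mid in the frame of jar between -0.045 and 0.045 m and value of joint lid_arm above 0.5 rad), for 0.2 s.
2. the lid is swung down onto the rim, not yet twisted (value of joint lid_arm below 0.06 rad and value of joint lid above 0.5 rad), for 0.1 s.
3. the lid is twisted clockwise to its stop (value of joint lid_arm below 0.05 rad and value of joint lid below 0.12 rad), for 0.2 s.
At the end, for the whole second after the job is handed in: The garlic bulb lies at rest in the jar (its middle at least 25 mm below the rim), the lid lies on the rim (arm within 0.05 rad of shut) and is twisted to within 0.12 rad of its stop; nothing is held (all of step 3 and z of garlic_mid in the frame of jar between 0 and 0.095 m and x of garlic_mid in the frame of jar between -0.045 and 0.045 m and y of garlic_mid in the frame of jar between -0.045 and 0.045 m and linear speed of garlic below 0.03 m/s); the robot touches nothing.
It fails at once if the lemon is moved by more than 30 mm (distance of lemon from where it was at the start of the episode above 0.03 m).
It fails at once if the pepper shaker is moved by more than 30 mm (distance of pepper_shaker from where it was at the start of the episode above 0.03 m).
It fails at once if the tin is moved by more than 30 mm (distance of tuna_tin from where it was at the start of the episode above 0.03 m).
It also fails if it takes over 64 s, if anything falls off the work surface, if the arm or the gripper's body presses on something with over 40 N, if the wrist force passes 120 N, or if a joint passes its speed limit or range.

## Robot

A 7-joint arm with a two-finger parallel gripper is mounted at the origin on a cart in front of the work surface, level with it; the furniture and walls round the work are solid. World frame = base frame: x ahead of the robot, y to its left, z up, the work surface at z = 0. Lengths are in m, angles in rad, forces in N, time in s.
With the tool pointing down it reaches from about 0.4 to 0.9 m from the base axis. Payload 5.6 kg.
Tool frame: the origin (TCP) lies at the very end of the fingers, on their centre line; the grasp point (between the pads) lies 19 mm behind it; z points along the fingers, y is the line along which they close (so a half turn about z gives the same grasp; the last joint's range is limited). The gripper opens to 92 mm and grips with 3 to 60 N. Pads are 20 mm wide; open, the fingers measure 128 mm over their backs; the gripper's body (75 mm by 189 mm) begins 69 mm behind the grasp point.
Start: joints at [1.073, 0.468, -0.012, 1.603, 0.006, 1.071, -0.056], TCP at [0.285, -0.584, 0.215] pointing down, gripper open.
Joint ranges: [-2.53, 2.53], [-0.31, 2.02], [-1.57, 1.55], [0.28, 2.44], [-1.29, 4.43], [0.15, 1.84], [-2.92, 2.92]. Speed limits (rad/s): [2.57, 2.57, 3.14, 3.14, 3.14, 3.14, 3.14].

## Interface

Orientations are given as a rotation vector (axis times angle).
In Python, from cell import ctrl, kin, cams gives the robot as it stands. Calls block until the motion is done:
- ctrl.move_ptp(position, orientation): joint-space move of the TCP to a pose.
- ctrl.servo_line(position, rate=0.15, frame=None, threshold=None): straight line of the TCP; frame=None keeps the orientation; rate is the mean speed in m/s. With threshold (N) it stops when the force on the tool has changed by that much, and returns True; else False.
- ctrl.set_joints(angles): joint-space move.
- ctrl.command_gripper(opening): opening from 0.0 (shut) to 1.0 (fully open); the grip force is fixed at half the most; returns when the fingers have stopped.
- ctrl.hold(seconds).
- kin.inverse_kinematics(position, orientation): joint angles nearest the present ones, or None.
- ctrl.sense(): the state.
- cams.get_image(name): name is "scene" or "top"; returns a dict with "frame" (420x560x3 uint8, blue, green, red), "fx", "fy", "cx", "cy" (pixels), "pose" (4x4, takes a point from camera to world coordinates). Camera axes: x right, y down, z forward; pixel columns grow to the right and rows downward; lengths in m; the calibration is good to about 2 mm. A picture is of the moment at which its call begins. There is no depth.
A pose or a line that the arm cannot do raises ctrl.Unreachable and nothing moves.
- ctrl.finish_job(): hands the job in; it is judged then, once.
The state is a dict: "clock": time; "qpos": joint angles; "joint_vel": joint speeds; "effort": joint torques, N m; "ee_pos": TCP position; "eef_rot": TCP orientation; "contact_force": force on the tool from outside, world axes, zero at the start; "ft_torque": the same for the moment, N m; "finger_gap": opening from 0.0 (shut) to 1.0 (fully open); "gripper_force": force on a finger pad.
Only numpy, scipy, OpenCV 4.12 (cv2) and the standard library are available. Lean on these libraries where they do the work, as an engineer would, in place of code of your own. Each camera call takes 0.05 s, during which the arm holds its last target. There are 200 camera calls.

## Working session

There is one attempt and no reset: what is moved stays moved. The work goes in short steps, each a Python script; the robot and the scene stay as the last script left them, time stands still between calls to the robot, and variables do not carry over. Pictures are saved under pics/ and viewed, at most 10 in all, crops included, and the job is handed in when it is done.

```bash
mkdir -p pics; ls
python3 - <<'E'
from cell import ctrl,kin,cams
import cv2,numpy as np
for n in("scene","top"):
    d=cams.get_image(n); cv2.imwrite(f"pics/{n}0.png",cv2.resize(d["frame"],(800,600),interpolation=cv2.INTER_CUBIC)); cv2.imwrite(f"pics/{n}_raw0.png",d["frame"])
    print(n,d["fx"],d["fy"],d["cx"],d["cy"]);print(np.round(d["pose"],4).tolist())
print(ctrl.sense())
E
```

```text
pics
scene 446.7788359942024 446.7788359942024 282.11306535930373 203.47709615792573
[[-0.8856, -0.2524, 0.3899, 0.1404], [-0.464, 0.4415, -0.768, 1.0713], [0.0217, -0.8611, -0.5081, 0.7278], [0.0, 0.0, 0.0, 1.0]]
top 492.1460786589527 492.1460786589527 280.2850808171882 203.88345254825697
[[0.0125, -0.9911, 0.1329, 0.4409], [-0.9996, -0.0156, -0.0228, 0.2094], [0.0247, -0.1325, -0.9909, 1.2816], [0.0, 0.0, 0.0, 1.0]]
{'clock': 0.1, 'qpos': array([ 1.07297788,  0.468281  , -0.01157068,  1.60350109,  0.00600715,
        1.07141296, -0.0562739 ]), 'joint_vel': array([-1.54179470e-03, -1.67444915e-03, -2.12868231e-05, -1.30750760e-03,
        8.33435263e-04, -8.52936316e-04,  1.17102875e-03]), 'effort': array([ 7.66611593e-04, -5.21652675e+01, -1.24458794e-02, -2.44370717e+01,
       -5.67412656e-02,  1.40326042e-02,  7.37800929e-05]), 'ee_pos': array([ 0.28523893, -0.58349955,  0.21375346]), 'eef_rot': array([-3.05927712e+00, -7.07851277e-01,  7.59289581e-04]), 'contact_force': array([ 0.71792436, -0.76114408, -0.04329686]), 'ft_torque': array([ 0.00230468, -0.01687647, -0.007254  ]), 'gripper_force': 0.0, 'finger_gap': 1.00184469628144}
```

View pics/scene0.png

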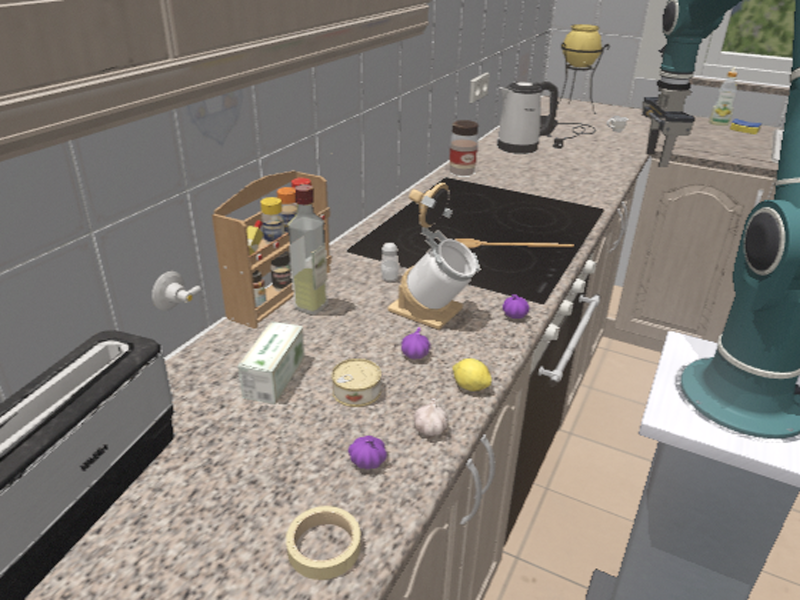

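View pics/top0.png

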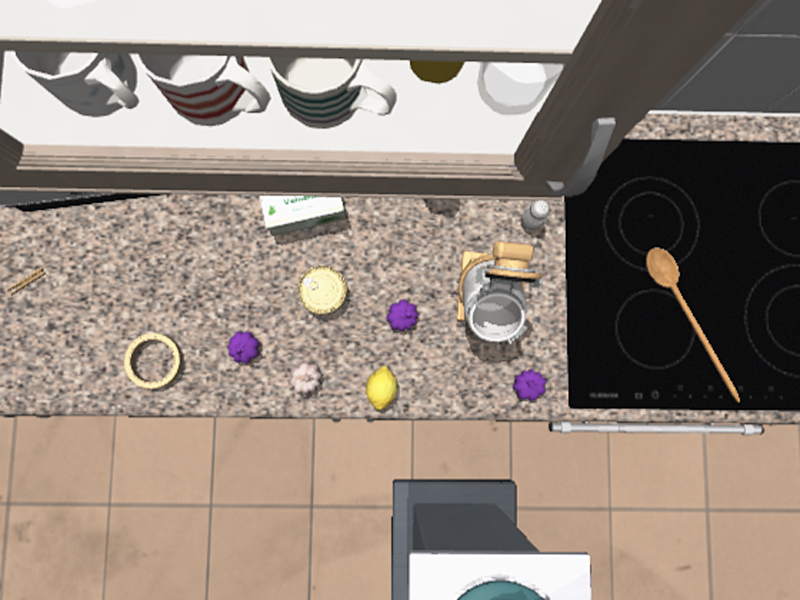

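The only white bulb is the garlic, at scene (431,420) and top (306,378). Purple look-alikes are at top (403,316), (243,347) and (530,385). The lemon is at top (382,388). The jar is at top (495,310), with its lid open toward the wall and its mouth facing the robot. Next I'll check close crops.

Run:
```python
import cv2,numpy as np
t=cv2.imread("pics/top_raw0.png");s=cv2.imread("pics/scene_raw0.png")
# 400x600 each
a=cv2.resize(t[160:250,315:395],(533,600),interpolation=cv2.INTER_CUBIC)
g=cv2.resize(t[240:285,190:230],(267,300),interpolation=cv2.INTER_CUBIC)
g2=cv2.resize(s[270:315,282:322],(267,300),interpolation=cv2.INTER_CUBIC)
cv2.imwrite("pics/c1.png",np.hstack([a,np.vstack([g,g2])]))
b=cv2.resize(s[120:232,255:385],(696,600),interpolation=cv2.INTER_CUBIC)
cv2.imwrite("pics/c2.png",b)
```

```text
(no output)
```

View pics/c1.png

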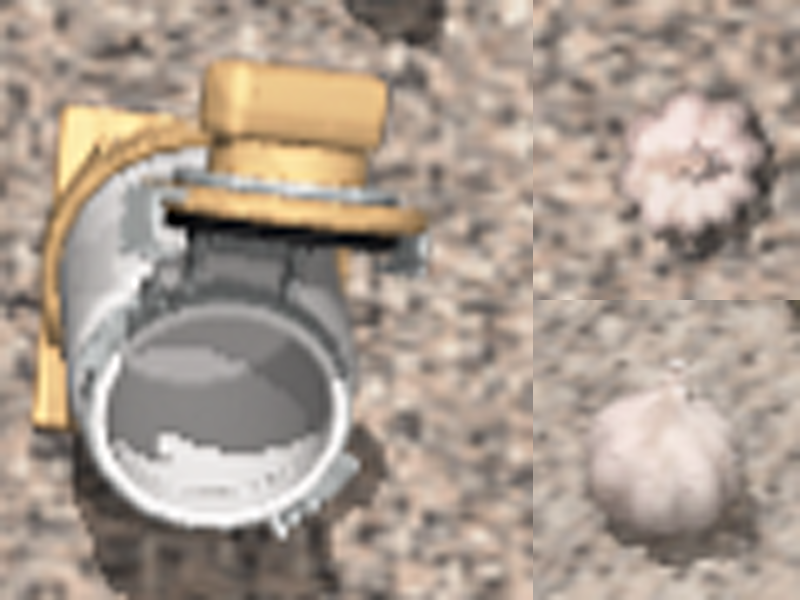

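View pics/c2.png

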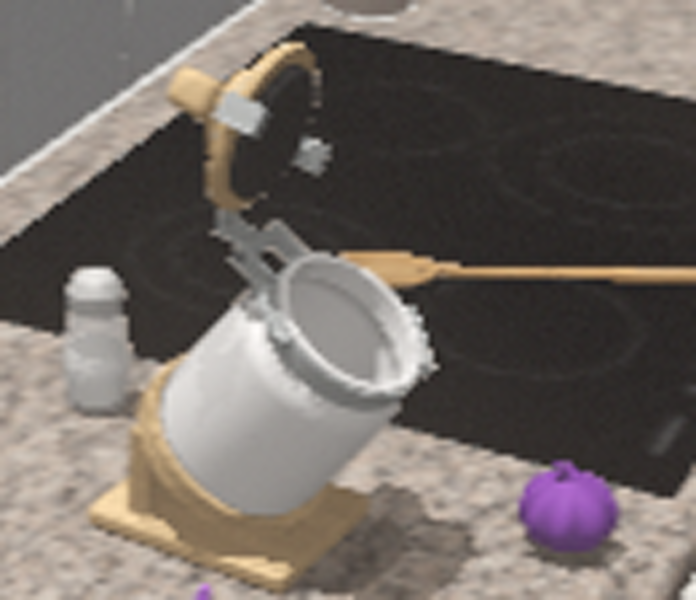

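The crops confirm the white garlic: scene crop centre (664,460), top crop (697,160). They also show the jar rim, the lid disc, the bar and the ears. I'll fit the jar pose and both joints from these features.

```bash
cat > geo.py <<'E'
import numpy as np
from scipy.spatial.transform import Rotation as R
CAM={"scene":(446.7788,282.113,203.477,np.array([[-0.8856,-0.2524,0.3899,0.1404],[-0.464,0.4415,-0.768,1.0713],[0.0217,-0.8611,-0.5081,0.7278]])),
"top":(492.146,280.285,203.883,np.array([[0.0125,-0.9911,0.1329,0.4409],[-0.9996,-0.0156,-0.0228,0.2094],[0.0247,-0.1325,-0.9909,1.2816]]))}
def proj(n,P):
    f,cx,cy,T=CAM[n]; p=(np.atleast_2d(P)-T[:,3])@T[:,:3]
    return np.c_[f*p[:,0]/p[:,2]+cx,f*p[:,1]/p[:,2]+cy]
def ray(n,uv):
    f,cx,cy,T=CAM[n]; return T[:,3],T[:,:3]@np.array([(uv[0]-cx)/f,(uv[1]-cy)/f,1])
def jarpose(x,y,yaw):  # yaw: world heading of jar x (horizontal part)
    # z axis leans toward front (-x horizontally)
    Rj=R.from_euler('ZY',[yaw,-np.radians(35)]).as_matrix(); return Rj,np.array([x,y,.05])
H=np.array([.064,0,.110])
def lidpt(Pl,arm,tw):
    """Pl: pts in lid frame (origin on axis at rim plane when shut; x along bar) -> jar frame"""
    P=np.atleast_2d(Pl)@R.from_euler('z',np.radians(55)+tw).as_matrix().T+[0,0,.12]
    return (P-H)@R.from_euler('y',arm).as_matrix().T+H
E
cat > fit.py <<'E'
from geo import *
from scipy.optimize import least_squares
a=np.linspace(0,2*np.pi,120); C=np.c_[np.cos(a),np.sin(a),0*a]
rim=C*.046+[0,0,.12]; disc=np.r_[C*.047+[0,0,.009],C*.047+[0,0,.001]]
bar=np.array([[sx*.033,sy*.011,z] for sx in(-1,1) for sy in(-1,1) for z in(.05,.036)])
ears=np.array([[.057,0,-.004],[-.057,0,-.004]])
tc=lambda x,y:(315+x/6.667,160+y/6.667); sc=lambda x,y:(255+x/5.354,120+y/5.354)
def bb(uv): return np.r_[uv.min(0),uv.max(0)]
def res(p):
    Rj,o=jarpose(*p[:3]); W=lambda P:P@Rj.T+o
    r=[]
    r+=list(bb(proj("top",W(rim)))-np.r_[tc(90,303),tc(350,527)])
    r+=list(bb(proj("scene",W(rim)))-np.r_[sc(276,252),sc(428,400)])
    D=W(lidpt(disc,*p[3:]));B=W(lidpt(bar,*p[3:]));E=W(lidpt(ears,*p[3:]))
    d=bb(proj("top",D)); r+=[d[0]-tc(163,0)[0],d[2]-tc(428,0)[0],d[3]-tc(0,247)[1]]
    r+=list(bb(proj("scene",D))-np.r_[sc(205,42),sc(318,210)])
    b=bb(proj("top",B)); r+=list(b[:3]-np.r_[tc(203,58),tc(390,0)[0]])
    b=bb(proj("scene",B)); r+=[b[0]-sc(166,0)[0]]
    e=proj("scene",E); m=np.array([sc(240,113),sc(313,155)])
    e=e[np.argsort(e[:,0])]; r+=list((e-m).ravel()*.5)
    return np.array(r)
c,d=ray("top",tc(220,415)); P=c+d*(.148-c[2])/d[2]
best=min((least_squares(res,[P[0]+.07,P[1],y,1.9,1.1],loss='soft_l1') for y in np.linspace(-.6,.6,5)),key=lambda s:s.cost)
p=best.x; print(np.round(p,4),best.cost); print(np.round(res(p),1))
Rj,o=jarpose(*p[:3]);print("mouth",Rj@[0,0,.12]+o,"grip",lidpt([0,0,.05],*p[3:])@Rj.T+o, "axis",Rj[:,2])
# garlic triangulation (mid)
A=[];b=[]
for n,uv in(("top",(190+(697-533)/6.667,240+160/6.667)),("scene",(282+(664-533)/6.667,270+(465-300)/6.667))):
    c,d=ray(n,uv);d/=np.linalg.norm(d);M=np.eye(3)-np.outer(d,d);A.append(M);b.append(M@c)
    print(n,"at z=.025",c+d*(.025-c[2])/d[2])
print("garlic",np.linalg.lstsq(np.vstack(A),np.hstack(b),rcond=None)[0])
for n,(u,v) in dict(pep=(540,205),lemon=(382,388),purple=(403,316),purple2=(530,385),tin=(323,288),cab=(540,190)).items():
    c,d=ray("top",(u/1.4286,v/1.4286)); print(n,np.round(c+d*(.03-c[2])/d[2],3))
E
python3 fit.py
```

```text
[ 0.6194  0.0185 -0.1137  1.9614  1.2251] 6.804297420212466
[-0.7 -0.3  0.2  0.7  0.3 -0.3 -0.7 -1.  -3.9  0.9 -0.4  0.1 -0.2  0.9
  0.6 -0.5  0.1  1.7 -0.5  0.6 -0.4 -0.3  0.5]
mouth [0.55103673 0.0263224  0.14829825] grip [[0.6530995  0.01466724 0.25238013]] axis [-0.5698727   0.06507717  0.81915204]
top at z=.025 [0.45354637 0.34460145 0.025     ]
scene at z=.025 [0.44867037 0.35303396 0.025     ]
garlic [0.45289455 0.34517282 0.01707389]
pep [ 0.773 -0.074  0.03 ]
lemon [0.436 0.211 0.03 ]
purple [0.564 0.175 0.03 ]
purple2 [ 0.445 -0.051  0.03 ]
tin [0.612 0.319 0.03 ]
cab [ 0.801 -0.074  0.03 ]
```

```bash
cat > h.py <<'E'
from geo import *
from cell import ctrl,kin,cams
import cv2
P=[0.6194,0.0185,-0.1137]; Rj,oj=jarpose(*P)
def W(p): return Rj@np.asarray(p,float)+oj
def ori(z,y):
    z=np.asarray(z,float)/np.linalg.norm(z); y=np.asarray(y,float); y=y-z*(y@z); y/=np.linalg.norm(y)
    return R.from_matrix(np.c_[np.cross(y,z),y,z]).as_rotvec()
def snap(n,name,box=None):
    im=cams.get_image(n)["frame"]
    if box: im=im[box[1]:box[3],box[0]:box[2]]
    s=min(800/im.shape[1],600/im.shape[0]); cv2.imwrite(name,cv2.resize(im,None,fx=s,fy=s,interpolation=cv2.INTER_CUBIC))
def st():
    s=ctrl.sense(); print("t",round(s["clock"],2),"tcp",s["ee_pos"].round(3),"F",s["contact_force"].round(1),"gap",round(s["finger_gap"],3),"gf",round(s["gripper_force"],1),"q",s["qpos"].round(2))
E
python3 - <<'E'
from h import *
D=[0,0,-1]
o1=ori(D,[.8,-.6,0]); op=ori(-Rj[:,2],Rj[:,1]); on=ori(-Rj[:,2],-Rj[:,1])
for n,p,o in(("way",[.42,-.05,.42],o1),("pre",[.452,.346,.15],o1),("place+",W([.006,0,.123]),op),("place-",W([.006,0,.123]),on),("hi+",W([.006,0,.25]),op),("hi-",W([.006,0,.25]),on)):
    q=kin.inverse_kinematics(p,o); print(n,None if q is None else np.round(q,2))
q=kin.inverse_kinematics([.42,-.05,.42],ori(D,[0,-1,0])); print(q)
ctrl.servo_line([.285,-.584,.42],rate=.3)
ctrl.move_ptp([.42,-.05,.42],o1)
ctrl.move_ptp([.452,.346,.15],o1); st()
ctrl.servo_line([.452,.346,.016],rate=.15,threshold=8); st()
ctrl.command_gripper(0.0); st()
ctrl.servo_line([.452,.346,.2],rate=.25); st()
snap("scene","pics/g1.png",(200,60,480,270))
E
```

```text
way [ 0.59 -0.07 -0.51  1.79 -0.03  1.41 -0.56]
pre [-0.14  0.54 -0.75  1.82  0.44  0.96 -1.72]
place+ [ 0.23  0.24 -0.49  2.32  1.55  0.3  -0.21]
place- [-0.21  0.2  -0.01  2.35  1.53  0.19  2.91]
hi+ [ 0.7  -0.14 -0.88  2.34  0.24  0.32  1.04]
hi- [ 1.17 -0.28 -1.22  2.33 -0.4   0.33 -1.46]
[ 0.49622697 -0.06735798 -0.42270967  1.79313713 -0.02797624  1.40996221
 -1.491949  ]
t 4.67 tcp [0.453 0.345 0.15 ] F [ 0.1 -0.3 -1. ] gap 1.001 gf 0.0 q [ 0.08  0.72 -1.12  1.81  0.73  1.1  -1.95]
t 5.71 tcp [0.452 0.347 0.017] F [ 0.3 -0.  -0.1] gap 0.999 gf 0.0 q [-0.03  0.87 -0.95  1.88  0.91  0.9  -2.08]
t 6.33 tcp [0.452 0.346 0.016] F [-0.1 -0.1  2.5] gap 0.622 gf 30.0 q [-0.03  0.87 -0.95  1.88  0.91  0.9  -2.08]
t 7.22 tcp [0.452 0.345 0.199] F [ 0.1 -0.7 -1.3] gap 0.624 gf 30.0 q [ 0.12  0.67 -1.17  1.77  0.67  1.17 -1.9 ]
```

Run:
```python
from h import *
for s in(1,-1):
    o=ori(-Rj[:,2],s*Rj[:,1])
    for z in(.25,.2,.123):
        q=kin.inverse_kinematics(W([.006,0,z]),o); print(s,z,None if q is None else np.round(q,2))
best=min((1,-1),key=lambda s:np.abs(kin.inverse_kinematics(W([.006,0,.25]),ori(-Rj[:,2],s*Rj[:,1]))-ctrl.sense()["qpos"]).max())
o=ori(-Rj[:,2],best*Rj[:,1]); print(best)
ctrl.move_ptp(W([.006,0,.25]),o); st()
try: r=ctrl.servo_line(W([.006,0,.124]),rate=.15,threshold=8); print(r)
except ctrl.Unreachable as e: print("U",e)
st()
snap("scene","pics/g1.png",(220,80,440,245))
```

```text
1 0.25 [ 0.7  -0.14 -0.89  2.34  0.24  0.32  1.04]
1 0.2 [ 1.16  0.37 -1.56  2.32  1.33  0.61  0.09]
1 0.123 [ 0.93  0.71 -1.41  2.29  1.69  0.87 -0.11]
-1 0.25 [ 1.03 -0.21 -1.14  2.33 -0.12  0.31 -1.74]
-1 0.2 [ 0.98  0.13 -1.25  2.33  1.06  0.36 -2.86]
-1 0.123 [-0.21  0.2  -0.01  2.35  1.53  0.19  2.91]
-1
t 8.47 tcp [0.482 0.035 0.259] F [-0.2  0.1 -0.5] gap 0.628 gf 30.0 q [ 1.03 -0.21 -1.14  2.33 -0.12  0.31 -1.74]
U the arm cannot follow that straight line within its joint ranges
t 8.47 tcp [0.482 0.035 0.259] F [-0.2  0.1 -0.5] gap 0.628 gf 30.0 q [ 1.03 -0.21 -1.14  2.33 -0.12  0.31 -1.74]
```

View pics/g1.png

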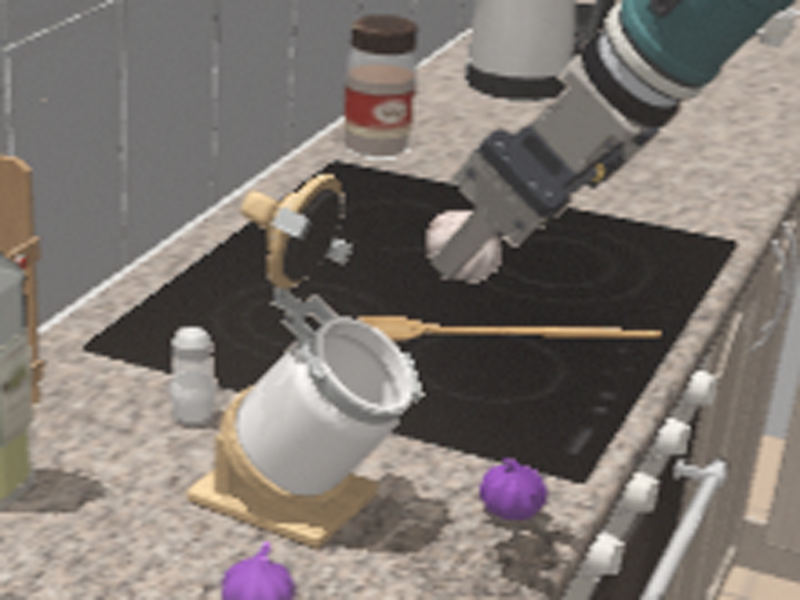

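The garlic is held firmly above the mouth (crop 460,245), but the straight line down at the full tilt isn't reachable. I'll look for a lesser tilt.

Run:
```python
from h import *
for t in(10,15,20,25,30):
  dz=-(Rj@R.from_euler('y',np.radians(35-t)).as_matrix()[:,2])
  for s in(1,-1):
    for z in(.22,.17,.126):
        q=kin.inverse_kinematics(W([.006,0,z]),ori(dz,s*Rj[:,1])); print(t,np.degrees(np.arccos(-dz[2])).round(),s,z,None if q is None else np.round(q,2))
```

```text
10 10.0 1 0.22 [ 0.93  0.36 -1.27  2.01  0.53  0.92  0.86]
10 10.0 1 0.17 [ 0.88  0.56 -1.3   2.    0.78  0.96  0.66]
10 10.0 1 0.126 [ 0.84  0.73 -1.32  1.98  0.97  1.01  0.54]
10 10.0 -1 0.22 [ 0.67  0.21 -0.92  2.02  0.3   0.84 -2.09]
10 10.0 -1 0.17 [ 0.61  0.34 -0.88  2.01  0.45  0.79 -2.21]
10 10.0 -1 0.126 [ 0.43  0.38 -0.67  2.    0.44  0.72 -2.19]
15 15.0 1 0.22 [ 0.96  0.27 -1.25  2.08  0.5   0.79  0.88]
15 15.0 1 0.17 [ 0.9   0.5  -1.29  2.06  0.82  0.84  0.62]
15 15.0 1 0.126 [ 0.86  0.68 -1.31  2.04  1.04  0.92  0.47]
15 15.0 -1 0.22 [ 1.    0.31 -1.33  2.08  0.56  0.81 -2.32]
15 15.0 -1 0.17 [ 0.44  0.23 -0.67  2.08  0.37  0.65 -2.16]
15 15.0 -1 0.126 [ 0.43  0.34 -0.67  2.06  0.52  0.61 -2.27]
20 20.0 1 0.22 [ 1.    0.19 -1.27  2.14  0.5   0.67  0.87]
20 20.0 1 0.17 [ 0.91  0.43 -1.28  2.13  0.88  0.73  0.55]
20 20.0 1 0.126 [ 0.87  0.63 -1.31  2.11  1.14  0.83  0.37]
20 20.0 -1 0.22 [ 1.13  0.41 -1.54  2.14  0.82  0.82 -2.55]
20 20.0 -1 0.17 [ 0.43  0.2  -0.67  2.15  0.45  0.55 -2.24]
20 20.0 -1 0.126 [ 0.42  0.31 -0.67  2.13  0.64  0.51 -2.39]
25 25.0 1 0.22 [-1.29 -0.14  1.03  2.3   0.52  0.55  0.82]
25 25.0 1 0.17 [ 0.92  0.38 -1.28  2.19  0.99  0.63  0.44]
25 25.0 1 0.126 [ 0.88  0.6  -1.31  2.17  1.27  0.76  0.23]
25 25.0 -1 0.22 [ 0.7   0.05 -0.92  2.21  0.36  0.51 -2.17]
25 25.0 -1 0.17 [ 0.43  0.16 -0.67  2.21  0.58  0.44 -2.38]
25 25.0 -1 0.126 [ 0.23  0.25 -0.45  2.2   0.7   0.37 -2.49]
30 30.0 1 0.22 [-1.29 -0.18  0.98  2.37  0.77  0.5   0.57]
30 30.0 1 0.17 [ 0.93  0.34 -1.27  2.26  1.15  0.55  0.26]
30 30.0 1 0.126 [ 0.89  0.58 -1.31  2.23  1.45  0.73  0.06]
30 30.0 -1 0.22 [ 0.47 -0.01 -0.7   2.28  0.44  0.4  -2.28]
30 30.0 -1 0.17 [ 0.21  0.12 -0.45  2.29  0.73  0.33 -2.55]
30 30.0 -1 0.126 [ 0.01  0.21 -0.24  2.28  0.93  0.26 -2.75]
```

Run:
```python
from h import *
dz=-(Rj@R.from_euler('y',np.radians(10)).as_matrix()[:,2]); o=ori(dz,-Rj[:,1])
ctrl.move_ptp(W([.006,0,.22]),o); st()
try: print(ctrl.servo_line(W([.006,0,.125]),rate=.12,threshold=8))
except ctrl.Unreachable as e:
    print("U"); ctrl.move_ptp(W([.006,0,.17]),o); print(ctrl.servo_line(W([.006,0,.125]),rate=.12,threshold=8))
st(); ctrl.hold(.2); st()
snap("scene","pics/g2.png",(240,110,400,230))
```

```text
t 9.04 tcp [0.499 0.035 0.233] F [0.8 0.5 0.7] gap 0.628 gf 30.0 q [ 0.7   0.05 -0.92  2.21  0.36  0.51 -2.17]
False
t 9.98 tcp [0.553 0.026 0.157] F [ 0.7 -0.3 -0.8] gap 0.625 gf 30.0 q [ 0.46  0.3  -0.72  2.19  0.86  0.43 -2.62]
t 10.18 tcp [0.553 0.026 0.157] F [ 1.2  1.2 -0.6] gap 0.627 gf 30.0 q [ 0.46  0.3  -0.72  2.19  0.87  0.43 -2.63]
```

View pics/g2.png

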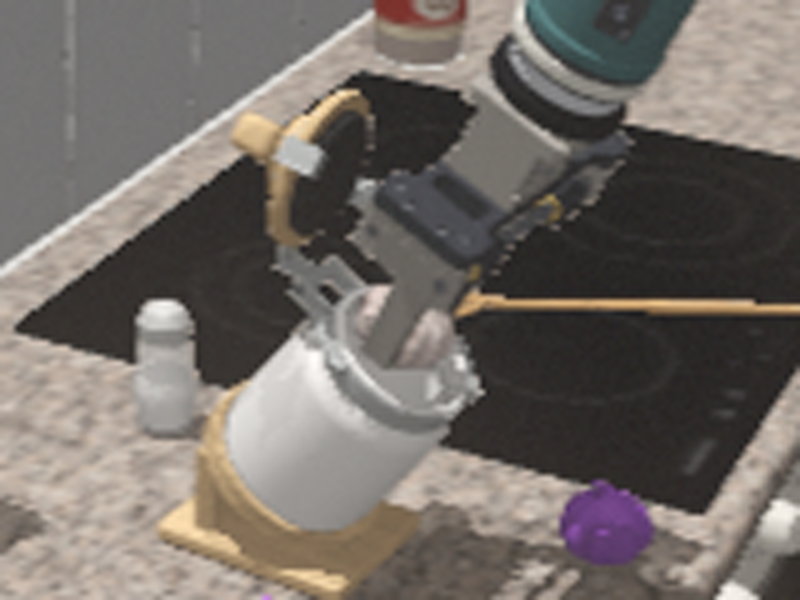

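The garlic sits centred in the mouth (crop 410,320) with the finger tip at the rim. I'll release it and back out.

Run:
```python
from h import *
ctrl.command_gripper(1.0); ctrl.hold(.3); st()
dz=-(Rj@R.from_euler('y',np.radians(10)).as_matrix()[:,2])
ctrl.servo_line(ctrl.sense()["ee_pos"]-dz*.13,rate=.25); st()
top=cams.get_image("top")["frame"][130:260,300:420]; sc=cams.get_image("scene")["frame"][110:240,255:375]
cv2.imwrite("pics/g3.png",np.hstack([cv2.resize(i,(400,433),interpolation=cv2.INTER_CUBIC) for i in(top,sc)]))
```

```text
t 11.19 tcp [0.553 0.026 0.156] F [ 0.3  1.4 -0.3] gap 1.0 gf 0.0 q [ 0.46  0.3  -0.72  2.19  0.87  0.43 -2.63]
t 12.02 tcp [0.498 0.032 0.273] F [-0.4  0.3  0.8] gap 1.001 gf 0.0 q [ 0.8  -0.04 -0.97  2.16  0.16  0.59 -1.97]
```

View pics/g3.png

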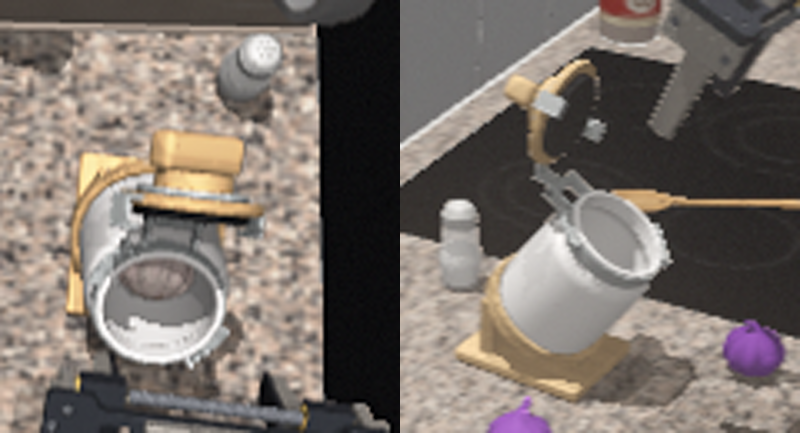

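The garlic is deep in the jar (crop top 160,278). Before swinging the lid, I'll work out how high the overhead cabinet is and test the push poses.

```bash
cat >> h.py <<'E'
def pushpose(a,gap=0.,r=.042,yy=-.012,face=.014,tilt=None):
    e=np.degrees(a)-35; tilt=np.clip(25-e*25/60,0,25) if tilt is None else tilt
    d=np.radians(90-tilt-e)
    A=R.from_euler('y',a).as_matrix(); n=A[:,2]
    p=A@(np.array([-r,yy,.12+face])-H)+H+n*(.010*abs(np.cos(d))+gap)
    dz=-(Rj@R.from_euler('y',np.radians(35-tilt)).as_matrix()[:,2])
    return W(p),ori(dz,-Rj[:,1]),tilt
E
python3 - <<'E'
from h import *
for row in(150,190):
  c,d1=ray("top",(150,row/1.4286));_,d2=ray("top",(350,row/1.4286)); n=np.cross(d1,d2)
  for uv in((0,150),(200,88),(420,20),(0,120),(420,5)):
    cs,ds=ray("scene",np.array(uv)/1.4286); k=n@(c-cs)/(n@ds); print(row,uv,(cs+k*ds).round(3))
for a,g in((1.96,.02),(1.96,0),(1.5,0),(1,0),(.5,0),(.2,0),(0,0)):
    p,o,t=pushpose(a,g); q=kin.inverse_kinematics(p,o); print(a,p.round(3),round(t),None if q is None else np.round(q,2))
for s in(1,-1):
  for tw in(1.22,.9,.6,.3,0):
    an=np.radians(55)+tw; yv=s*(Rj@[-np.sin(an),np.cos(an),0])
    q=[kin.inverse_kinematics(W([0,0,z]),ori(-Rj[:,2],yv)) for z in(.147,.2)]; print(s,tw,[None if i is None else np.round(i,2).tolist() for i in q])
E
```

```text
150 (0, 150) [0.681 0.763 0.549]
150 (200, 88) [0.685 0.52  0.553]
150 (420, 20) [ 0.694 -0.061  0.561]
150 (0, 120) [0.672 0.761 0.575]
150 (420, 5) [ 0.684 -0.038  0.589]
190 (0, 150) [0.632 0.791 0.565]
190 (200, 88) [0.636 0.57  0.569]
190 (420, 20) [0.644 0.042 0.576]
190 (0, 120) [0.626 0.788 0.589]
190 (420, 5) [0.636 0.059 0.601]
1.96 [0.636 0.004 0.292] 0 [ 0.71  0.72 -1.25  1.5   0.69  1.42 -2.26]
1.96 [0.617 0.007 0.288] 0 [ 0.72  0.67 -1.22  1.55  0.64  1.37 -2.24]
1.5 [0.566 0.013 0.279] 4 [ 0.76  0.46 -1.11  1.74  0.48  1.16 -2.16]
1 [0.521 0.018 0.245] 16 [ 0.81  0.21 -1.04  2.04  0.38  0.77 -2.13]
0.5 [0.5   0.02  0.192] 25 [ 0.72  0.15 -0.95  2.26  0.63  0.44 -2.4 ]
0.2 [0.501 0.02  0.157] 25 [ 0.59  0.22 -0.84  2.29  0.85  0.4  -2.63]
0 [0.507 0.019 0.137] 25 [ 0.52  0.27 -0.77  2.3   0.99  0.38 -2.76]
1 1.22 [[0.77, 0.34, -1.1, 2.32, 1.51, 0.49, 2.07], [-1.12, -0.08, 0.85, 2.43, 1.0, 0.32, 2.49]]
1 0.9 [[0.77, 0.34, -1.1, 2.32, 1.51, 0.49, 1.75], [-1.12, -0.08, 0.85, 2.43, 1.0, 0.32, 2.17]]
1 0.6 [[0.77, 0.34, -1.1, 2.32, 1.51, 0.49, 1.45], [-1.12, -0.08, 0.85, 2.43, 1.0, 0.32, 1.87]]
1 0.3 [[0.77, 0.34, -1.1, 2.32, 1.51, 0.49, 1.15], [-1.12, -0.08, 0.85, 2.43, 1.0, 0.32, 1.57]]
1 0 [[0.77, 0.34, -1.1, 2.32, 1.51, 0.49, 0.85], [-1.12, -0.08, 0.85, 2.43, 1.0, 0.32, 1.27]]
-1 1.22 [[0.63, 0.27, -0.94, 2.33, 1.48, 0.41, -1.07], [0.73, 0.06, -0.99, 2.34, 0.98, 0.31, -0.62]]
-1 0.9 [[0.59, 0.25, -0.89, 2.33, 1.47, 0.39, -1.39], [0.72, 0.06, -0.97, 2.35, 0.97, 0.31, -0.94]]
-1 0.6 [[0.53, 0.23, -0.82, 2.33, 1.45, 0.37, -1.68], [0.7, 0.06, -0.96, 2.35, 0.97, 0.31, -1.24]]
-1 0.3 [[0.46, 0.22, -0.75, 2.34, 1.44, 0.34, -1.98], [0.69, 0.06, -0.95, 2.35, 0.97, 0.31, -1.54]]
-1 0 [[0.38, 0.2, -0.66, 2.34, 1.42, 0.32, -2.27], [0.7, 0.06, -0.96, 2.35, 0.97, 0.31, -1.84]]
```

```bash
cat > push.py <<'E'
from h import *
T=lambda a:np.clip(15+(1.9-a)/1.2*10,15,25)
ctrl.command_gripper(0.0)
p0,o0,_=pushpose(1.96,.022,tilt=15); shaft=-R.from_rotvec(o0).as_matrix()[:,2]
up=p0+shaft*.055
ctrl.servo_line([.49,.03,up[2]],rate=.3,frame=o0); st()
ctrl.servo_line(up,rate=.3); st()
print(ctrl.servo_line(p0,rate=.15,threshold=6)); st()
for a in np.r_[1.9:.1:-.2,.05]:
    p,o,_=pushpose(a,0,tilt=T(a)); 
    ctrl.servo_line(p,rate=.12,frame=o); s=ctrl.sense(); print(round(a,2),s["ee_pos"].round(3),p.round(3),s["contact_force"].round(1),round(s["clock"],1))
    if np.linalg.norm(s["contact_force"])>25: break
snap("scene","pics/l1.png",(240,110,400,230))
E
python3 push.py
```

```text
t 13.93 tcp [0.49  0.03  0.346] F [-0.6  0.1 -1.6] gap 0.004 gf 0.0 q [ 0.81 -0.04 -0.93  1.95  0.03  0.97 -1.82]
t 14.53 tcp [0.623 0.007 0.344] F [0.7 0.  0.3] gap 0.003 gf 0.0 q [ 0.64  0.3  -0.9   1.68  0.37  1.04 -2.04]
False
t 15.05 tcp [0.638 0.005 0.293] F [0.4 0.4 0.2] gap 0.004 gf 0.0 q [ 0.59  0.37 -0.86  1.72  0.44  0.95 -2.1 ]
1.9 [0.611 0.007 0.289] [0.611 0.007 0.288] [-0.1 -0.1 -0.6] 15.4
1.7 [0.589 0.01  0.287] [0.588 0.01  0.286] [ 0.3 -0.7  0.3] 15.8
1.5 [0.567 0.012 0.28 ] [0.567 0.012 0.28 ] [ 0.6 -0.3  0.1] 16.1
1.3 [0.547 0.014 0.27 ] [0.547 0.015 0.269] [1.1 0.2 0.1] 16.4
1.1 [0.53  0.017 0.255] [0.529 0.017 0.255] [-0.1 -0.1  0.4] 16.8
0.9 [0.516 0.018 0.237] [0.515 0.018 0.236] [0.2 1.7 0.6] 17.1
0.7 [0.506 0.02  0.216] [0.505 0.019 0.215] [-0.   0.3  0.1] 17.5
0.5 [0.501 0.02  0.193] [0.5   0.02  0.192] [-0.9  0.2  0.4] 17.8
0.3 [0.5   0.02  0.169] [0.499 0.02  0.168] [-0.8  0.4  0.4] 18.2
0.05 [0.506 0.02  0.143] [0.505 0.019 0.142] [ 0.5 -0.4  0.4] 18.6
```

View pics/l1.png

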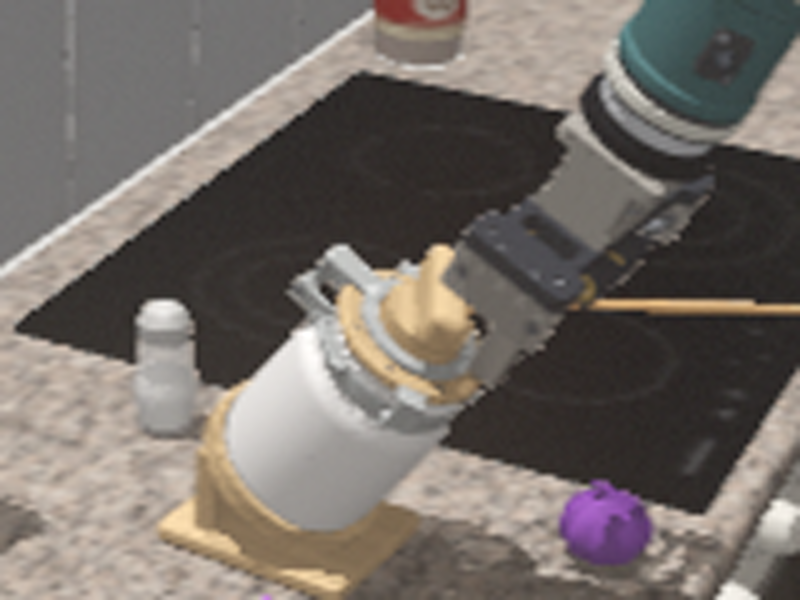

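The lid has followed and is almost down, with the grip bar standing free at crop (435,300). I'll press it home, back off and set up the bar grip.

```bash
cat > grip.py <<'E'
from h import *
p,o,_=pushpose(0,-.012,tilt=25)
print("pressed",ctrl.servo_line(p,rate=.04,threshold=14)); st(); print("lid dist beyond face:",((ctrl.sense()["ee_pos"]-oj)@Rj).round(4))
sh=-R.from_rotvec(o).as_matrix()[:,2]
ctrl.servo_line(ctrl.sense()["ee_pos"]+sh*.11,rate=.25); ctrl.command_gripper(.55); st()
an=np.radians(55)+1.2; yv=Rj@[-np.sin(an),np.cos(an),0]
for s in(1,-1):
    for z in(.21,.185,.144):
        q=kin.inverse_kinematics(W([0,0,z]),ori(-Rj[:,2],s*yv)); print(s,z,None if q is None else np.round(q,2))
snap("scene","pics/l2.png",(270,120,380,202))
E
python3 grip.py
```

```text
pressed True
t 18.98 tcp [0.512 0.019 0.131] F [-11.1   0.3  19.6] gap 0.002 gf 11.2 q [ 0.42  0.27 -0.66  2.3   0.99  0.35 -2.77]
lid dist beyond face: [-0.0409 -0.0119  0.1276]
t 20.76 tcp [0.466 0.024 0.231] F [ 0.8 -1.5  0. ] gap 0.55 gf 0.0 q [ 0.78 -0.05 -0.94  2.28  0.17  0.48 -1.99]
1 0.21 [-1.13 -0.13  0.83  2.43  1.    0.37  2.47]
1 0.185 [ 0.95  0.22 -1.26  2.33  1.28  0.43  2.25]
1 0.144 [ 0.77  0.35 -1.1   2.32  1.53  0.5   2.04]
-1 0.21 [ 0.74  0.02 -0.99  2.35  0.83  0.29 -0.51]
-1 0.185 [ 0.74  0.14 -1.03  2.34  1.18  0.35 -0.82]
-1 0.144 [ 0.67  0.3  -0.99  2.33  1.51  0.44 -1.1 ]
```

View pics/l2.png

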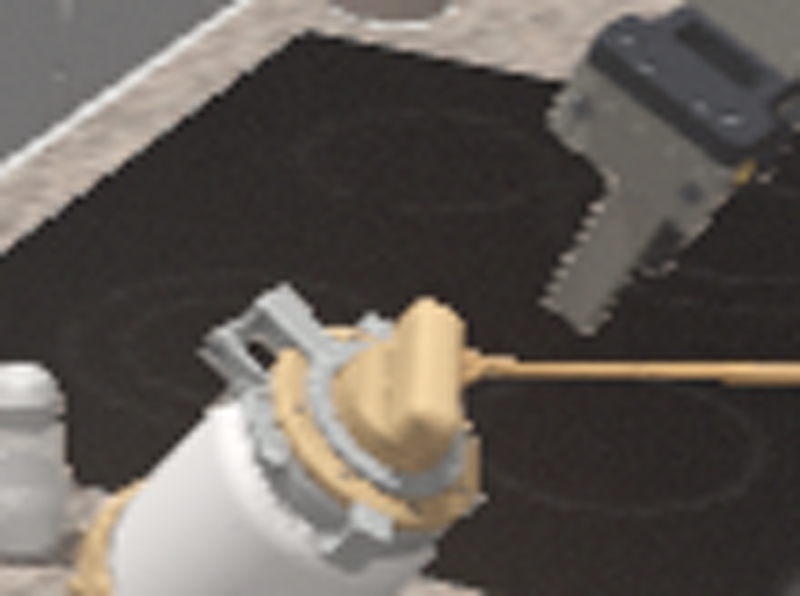

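The lid is down (bar from crop 430,300 to 430,460, visible ear at 360,535). I'll check the twist against the model before gripping.

Run:
```python
from h import *
for tw in(1.3,1.2,1.1,1.0,.9,.8):
    uv=proj("scene",lidpt([[.033,0,.05],[-.033,0,.05],[.058,0,-.005],[0,0,.05],[-.058,0,-.005]],0,tw)@Rj.T+oj); print(tw,((uv-[270,120])*7.27).round().tolist())
```

```text
1.3 [[447.0, 427.0], [437.0, 297.0], [368.0, 560.0], [442.0, 361.0], [356.0, 334.0]]
1.2 [[440.0, 424.0], [444.0, 300.0], [355.0, 555.0], [442.0, 361.0], [368.0, 339.0]]
1.1 [[432.0, 420.0], [451.0, 304.0], [342.0, 548.0], [442.0, 361.0], [380.0, 346.0]]
1.0 [[425.0, 415.0], [459.0, 309.0], [330.0, 540.0], [442.0, 361.0], [392.0, 353.0]]
0.9 [[418.0, 410.0], [465.0, 314.0], [317.0, 531.0], [442.0, 361.0], [403.0, 362.0]]
0.8 [[411.0, 404.0], [472.0, 319.0], [305.0, 522.0], [442.0, 361.0], [415.0, 371.0]]
```

```bash
cat > twist.py <<'E'
from h import *
def go(tw): 
    an=np.radians(55)+tw; return ori(-Rj[:,2],-(Rj@[-np.sin(an),np.cos(an),0]))
ctrl.move_ptp(W([0,0,.205]),go(1.2)); st()
try: print(ctrl.servo_line(W([0,0,.145]),rate=.1,threshold=8))
except ctrl.Unreachable:
    print("U"); ctrl.move_ptp(W([0,0,.185]),go(1.2)); print(ctrl.servo_line(W([0,0,.145]),rate=.1,threshold=8))
st(); ctrl.command_gripper(0.0); st()
for tw in np.arange(1.05,-.11,-.15):
    ctrl.move_ptp(W([0,0,.144]),go(tw)); s=ctrl.sense()
    print(round(tw,2),s["contact_force"].round(1),"Mz",round(s["ft_torque"]@Rj[:,2],2),round(s["clock"],1),"gap",round(s["finger_gap"],2))
    if abs(s["ft_torque"]@Rj[:,2])>2 or np.linalg.norm(s["contact_force"])>60: break
snap("scene","pics/t1.png",(270,120,380,202))
E
python3 twist.py
```

```text
t 22.08 tcp [0.503 0.032 0.218] F [0.  0.4 0. ] gap 0.547 gf 0.0 q [ 0.75  0.04 -1.    2.34  0.91  0.3  -0.58]
True
t 22.74 tcp [0.537 0.028 0.168] F [-7.1 -0.6 10. ] gap 0.552 gf 5.9 q [ 0.57  0.26 -0.87  2.33  1.48  0.39 -1.1 ]
t 23.28 tcp [0.538 0.029 0.169] F [-1.9  1.5  7.2] gap 0.234 gf 31.1 q [ 0.57  0.26 -0.87  2.33  1.48  0.38 -1.1 ]
1.05 [0.1 2.9 5.2] Mz -0.04 23.6 gap 0.24
0.9 [-1.   2.8  5.5] Mz -0.06 23.8 gap 0.24
0.75 [-0.1  2.4  5.8] Mz -0.02 24.1 gap 0.23
0.6 [-0.3  4.1  5.6] Mz -0.1 24.4 gap 0.24
0.45 [-0.1  3.9  5.6] Mz -0.03 24.6 gap 0.24
0.3 [1.2 2.9 5.6] Mz -0.02 24.9 gap 0.24
0.15 [1.1 4.6 4.4] Mz -0.04 25.2 gap 0.24
-0.0 [2.6 5.4 5.8] Mz 0.38 25.4 gap 0.24
```

Run:
```python
from h import *
def go(tw): 
    an=np.radians(55)+tw; return ori(-Rj[:,2],-(Rj@[-np.sin(an),np.cos(an),0]))
for tw in(-.05,-.1):
    ctrl.move_ptp(W([0,0,.144]),go(tw)); s=ctrl.sense(); print(tw,s["contact_force"].round(1),"Mz",round(s["ft_torque"]@Rj[:,2],2),"gap",round(s["finger_gap"],2))
ctrl.move_ptp(W([0,0,.144]),go(0)); st()
ctrl.command_gripper(.55); st()
ctrl.servo_line(ctrl.sense()["ee_pos"]+Rj[:,2]*.06,rate=.12); 
st(); ctrl.hold(.3)
s=cams.get_image("scene")["frame"][120:202,270:380]; t=cams.get_image("top")["frame"][140:260,300:420]
cv2.imwrite("pics/f1.png",np.hstack([cv2.resize(s,(480,358),interpolation=cv2.INTER_CUBIC),cv2.resize(t,(320,358),interpolation=cv2.INTER_CUBIC)]))
for tw in(1.2,.2,0):
    uv=proj("scene",lidpt([[.033,0,.05],[-.033,0,.05],[.058,0,-.005],[-.058,0,-.005]],0,tw)@Rj.T+oj); print(tw,((uv-[270,120])*4.364).round().tolist())
```

```text
-0.05 [2.  5.4 4.9] Mz 0.94 gap 0.24
-0.1 [1.4 3.8 6.5] Mz 1.09 gap 0.25
t 26.23 tcp [0.538 0.029 0.169] F [-0.5  5.1  7.2] gap 0.24 gf 29.8 q [ 0.56  0.25 -0.85  2.33  1.48  0.38 -2.29]
t 26.82 tcp [0.538 0.025 0.169] F [-1.1 -2.5  9.4] gap 0.549 gf 3.8 q [ 0.56  0.25 -0.85  2.33  1.48  0.38 -2.29]
t 27.58 tcp [0.503 0.027 0.217] F [-1.5  0.2 -0.3] gap 0.551 gf 0.0 q [ 0.75  0.04 -0.99  2.35  0.9   0.3  -1.77]
1.2 [[264.0, 254.0], [267.0, 180.0], [213.0, 333.0], [221.0, 204.0]]
0.2 [[227.0, 218.0], [302.0, 215.0], [150.0, 271.0], [281.0, 262.0]]
0 [[224.0, 210.0], [306.0, 223.0], [144.0, 256.0], [287.0, 276.0]]
```

View pics/f1.png

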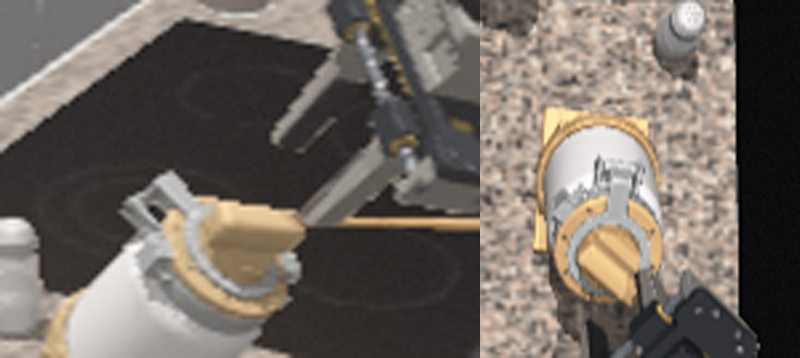

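The bar now lies as predicted for twist 0 (crop 205,215 to 306,230), its stop was felt as a moment rise to about 1 N m, and the lid is flush. I'll back off and hand in.

Run:
```python
from h import *
p=ctrl.sense()["ee_pos"]
try: ctrl.servo_line(p+[-.03,0,.08],rate=.2)
except ctrl.Unreachable: ctrl.servo_line(p+[0,0,.06],rate=.2)
ctrl.hold(.3); st(); print(ctrl.finish_job())
```

```text
t 29.61 tcp [0.474 0.029 0.297] F [0.1 0.5 0.2] gap 0.551 gf 0.0 q [ 0.57 -0.24 -0.71  2.3   0.02  0.43 -0.91]
the job is handed in; nothing more can be done
None
```

The garlic is in the jar and the lid is swung down and twisted clockwise to its stop; I handed the job in at about 30 s with nothing else deliberately touched, and the hand-in returned no verdict.

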